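# Hook a dropped end cap out from under the wire guard

## Task

A small aluminium end cap has fallen out of reach behind the wire guard on the painting bench. Take the red-handled hooked rod from its rests, reach in under the guard with it, draw the cap along the bench with the hook until it stands wholly on the blue mat, then lay the rod back on its two rests. Move the cap only with the hook, keep it standing on its base, and do not disturb the jar, the tin or the paint roller.

Things in the scene. Friction and masses are not known exactly. Their poses are not given: they have to be found in the camera images.
- hook_rod: Hooked rod, 110 g: red handle 56 x 22 x 22 mm and from its front an 8 mm steel rod whose end turns straight down as a hook. Origin: centre of the handle, on the rod's axis; +x along the rod to the hook, z up when the hook points down, as it does at the start, level on the rests. The hook stands at x = 155 mm, its tip 46 mm below the axis. Centre of mass near x = 50 mm.
- hook_tip (a point): Lowest point of the hook's rounded tip, at (155, 0, -46) mm in the frame of hook_rod.
- rests: Fixed wooden stand, base 190 x 50 x 6 mm. Origin on the bench below the handle's place, +x to the hook end. At x = -16 mm a post 14 mm wide, 44 mm high carries the handle's underside; at x = 110 mm an open fork, floor 51 mm high, carries the rod between two cheeks that lean outwards (17 mm apart at the floor, 29 mm at their tops, 68 mm high).
- rest_point (a point): Where the origin of hook_rod lies when the rod is on its rests, 55 mm above the bench above the origin of rests; same axes.
- end_cap: Aluminium end cap: a round open-topped cup, 52 mm outside diameter, 44 mm inside, 20 mm high, floor 5 mm thick, 60 to 110 g, standing on the bench open side up. Origin: centre of its underside; z is its axis. The hook fits inside it with room to spare.
- guard: Fixed cage of 6 mm steel wire, 260 wide, 280 deep, roof wires 185 mm above the bench. Origin: on the bench below the middle of its open mouth. Inside is y from -280 to 0, x from -130 to 130 mm; the mouth is the whole open side at y = 0, looks along +y, with one roof wire above it. Sides, back and roof are closed by wires about 45 mm apart.
- mat: Flat blue mat on the bench, 120 x 120 mm, 2 mm thin and no obstacle to sliding: the cap slides over it at bench height. Origin at its centre, axes along its sides.
- jar: Bystander: amber jar with a white lid, 40 mm diameter, 75 mm high, stands under the guard beside the cap. Origin: centre of its underside.
- tin: Bystander: small tin with a green band, 40 mm diameter, 60 mm high, stands under the guard on the other side of the cap. Origin: centre of its underside.
- roller: Bystander: small paint roller with a white sleeve 100 mm long and an orange handle, lying on the far side of the bench, about 200 mm long in all and 32 mm high. Origin: on the bench under the middle of the sleeve; +y towards the handle.
Mind the look-alikes: they are no part of the job. There is more than one size of the hook_rod; the job needs the smaller.

How it is judged:
On the way, in this order (a step that is already met when the one before it is completed fails the run):
1. the hook pulls or touches the cap while the cap is still well under the guard (contact force between hook_rod and end_cap above 0.05 N and y of end_cap in the frame of guard below -0.08 m), for 0.1 s.
2. the cap stands wholly on the mat while the rod is still off its rests (x of end_cap in the frame of mat between -0.037 and 0.037 m and y of end_cap in the frame of mat between -0.037 and 0.037 m and angle between end_cap's own z axis and vertical below 0.15 rad and height (world z) of end_cap below 0.006 m and linear speed of end_cap below 0.02 m/s and distance between hook_rod and rest_point above 0.05 m), for 0.2 s.
At the end, for the whole second after the job is handed in: The cap rests on its base wholly on the mat (centre within 37 mm of the mat's centre along each side); the rod rests on both rests, hook down (handle centre within 20 mm of its place, direction within 0.12 rad); jar, tin and roller within 20 mm of their starts; nothing held (x of end_cap in the frame of mat between -0.037 and 0.037 m and y of end_cap in the frame of mat between -0.037 and 0.037 m and angle between end_cap's own z axis and vertical below 0.15 rad and height (world z) of end_cap below 0.006 m and linear speed of each of end_cap, hook_rod below 0.01 m/s and distance between hook_rod and rest_point below 0.02 m and angle between the x axis of hook_rod and the x axis of rests, either way round below 0.12 rad and angle between hook_rod's own z axis and vertical below 0.2 rad and contact force between hook_rod and rests above 0.2 N and distance of each of jar, tin, roller from where it was at the start of the episode below 0.02 m); the robot touches nothing.
It fails at once if the gripper or arm touches the cap (contact force between any of the fingers, the arm and end_cap above 0.3 N).
It fails at once if the cap is tipped over or lifted off the bench (angle between end_cap's own z axis and vertical above 0.5 rad or height (world z) of end_cap above 0.03 m).
It fails at once if the jar, tin or roller is pushed away or knocked over (distance of any of jar, tin, roller from where it was at the start of the episode above 0.02 m or angle between any of jar, tin, roller's own z axis and vertical above 0.4 rad).
It also fails if it takes over 56 s, if anything falls off the work surface, if the arm or the gripper's body presses on something with over 40 N, if the wrist force passes 120 N, or if a joint passes its speed limit or range.

## Robot

A 7-joint arm with a two-finger parallel gripper is mounted at the origin on the work surface. World frame = base frame: x ahead of the robot, y to its left, z up, the work surface at z = 0. Lengths are in m, angles in rad, forces in N, time in s.
With the tool pointing down it reaches from about 0.425 to 0.825 m from the base axis. Payload 3.6 kg.
Tool frame: the origin (TCP) lies at the very end of the fingers, on their centre line; the grasp point (between the pads) lies 19 mm behind it; z points along the fingers, y is the line along which they close (so a half turn about z gives the same grasp; the last joint's range is limited). The gripper opens to 85 mm and grips with 20 to 120 N. Pads are 22 mm wide; open, the fingers measure 114 mm over their backs; the gripper's body (76 mm by 85 mm) begins 54 mm behind the grasp point. The pads swing forward as they close: fully open they stand 13 mm farther back than shut.
Start: joints at [-1.306, 0.615, -0.013, 1.423, 0.008, 1.103, -0.04], TCP at [0.186, 0.623, 0.231] pointing down, gripper open.
Joint ranges: [-3.12, 3.12], [-0.3, 2.06], [-1.34, 1.32], [0.26, 2.42], [-1.36, 4.5], [0.01, 1.98], [-2.84, 2.84]. Speed limits (rad/s): [2.79, 2.79, 3.14, 3.14, 3.14, 3.14, 3.14].

## Interface

Orientations are given as a unit quaternion [x, y, z, w].
In Python, from rig import r gives the robot as it stands.
- The arm moves only by the tool move_arm, never from a script. Its argument "commands" is a list of rows, each an object with "offset": the shift along the world's x, y, z in mm, a list of three; "twist": the turn about the world's z in rad; "gripper": the finger opening in mm, from 0 to 85.4. A call has 1 to 8 rows; each row is the pose to reach, as a shift and turn from the pose commanded when the call began; what a row does not reach only later rows make up. A row lasts 1/8 s, in which the tool goes at most 62.5 mm and 10.7 degrees, less where a joint would pass 70% of its speed; a pose out of reach is approached as far as the arm can. A call with a gripper value outside its range is refused whole. The fingers move at their own pace and stop on an object; "force" is the grip in N (left out, the last holds). Time passes only in rows, so rows that repeat a pose let the fingers close. It gives the time, the measured TCP pose, the force, the opening and the grip force at its end, in the units of the state.
- r.get_obs(): the state, without advancing time (a new reading comes with each control period).
- r.read_camera(name): name is "side" or "top" or "wrist"; returns a dict with "pixels" (420x560x3 uint8, red, green, blue), "range_z" (420x560 float32, m along the optical axis (not along the pixel's ray), 0 where there is no reading), "mtx" (3x3 intrinsics, pixels), "k1" (the pictures are not rectified: a ray, as slopes to the right and down, at radius r is drawn at 1 + k1 r^2 times it, then the intrinsics apply), "R" (3x3) and "t" (3): a world point X has camera coordinates R X + t. Camera axes: x right, y down, z forward; pixel columns grow to the right and rows downward; lengths in m; the calibration is good to about 2 mm. A picture is of the moment at which its call begins.
- r.finish_job(): hands the job in; it is judged then, once.
The state is a dict: "time_s": time; "joints": joint angles; "dq": joint speeds; "tau": joint torques, N m; "position": TCP position; "orientation": TCP orientation; "force": force on the tool from outside, world axes, zero at the start; "moment": the same for the moment, N m; "width": finger opening in m; "gripper_force": force on a finger pad.
Only numpy, scipy, OpenCV 4.12 (cv2) and the standard library are available. Lean on these libraries where they do the work, as an engineer would, in place of code of your own. Each camera call takes 0.05 s, during which the arm holds its last target. There are 200 camera calls.

## Working session

There is one attempt and no reset: what is moved stays moved. The work goes in short steps, Python scripts to look and compute and a tool call to move; the robot and the scene stay as the last step left them, time stands still between calls to the robot, and variables do not carry over. Pictures are saved under pics/ and viewed, at most 10 in all, crops included, and the job is handed in when it is done.

Besides the shell and the picture viewer there is one more tool, called after "Call:" in YAML: its name, and indented under it one key for each argument. move_arm: Moves the arm, as the interface text tells. Its arguments: {"type":"object","properties":{"commands":{"type":"array","items":{"type":"object","properties":{"offset":{"type":"array","items":{"type":"number"}},"twist":{"type":"number"},"gripper":{"type":"number"}}}},"force":{"type":"number"}},"required":["commands"]}

```bash
mkdir -p pics; cat > h.py <<'E'
import numpy as np, cv2
from rig import r
def snap(n,f):
    c=r.read_camera(n); np.savez(f'pics/{f}.npz',**c); cv2.imwrite(f'pics/{f}.png',c['pixels'][:,:,::-1]); return c
def load(f): return np.load(f'pics/{f}.npz')
def ray(c,u,v):
    K=c['mtx']; d=np.array([(u-K[0,2])/K[0,0],(v-K[1,2])/K[1,1]]); x=d.copy()
    for _ in range(20): x=d/(1+float(c['k1'])*(x@x))
    return np.array([x[0],x[1],1.])
def P(c,u,v): # by depth
    z=np.median(c['range_z'][int(v)-1:int(v)+2,int(u)-1:int(u)+2]); return c['R'].T@(ray(c,u,v)*z-c['t'])
def Z(c,u,v,h): # at height h
    o=-c['R'].T@c['t']; d=c['R'].T@ray(c,u,v); return o+d*(h-o[2])/d[2]
def cloud(c):
    K=c['mtx']; v,u=np.mgrid[0:420,0:560]; d=np.stack([(u-K[0,2])/K[0,0],(v-K[1,2])/K[1,1]],-1); x=d.copy()
    for _ in range(20): x=d/(1+float(c['k1'])*(x**2).sum(-1,keepdims=True))
    X=np.concatenate([x,np.ones((420,560,1))],-1)*c['range_z'][...,None]
    return (X-c['t'])@c['R']
E
python3 - <<'E'
from h import *
for n in ('top','side'): snap(n,n+'0')
o=r.get_obs(); print(o['time_s'],o['position'],o['orientation'],o['width'])
a=cv2.imread('pics/top0.png')
E
```

```text
0.1 [0.18614495 0.62205886 0.23026297] [ 1.44839341e-01  9.89454517e-01 -1.14097255e-03 -1.49476482e-04] 0.08511071260395434
```

View pics/top0.png

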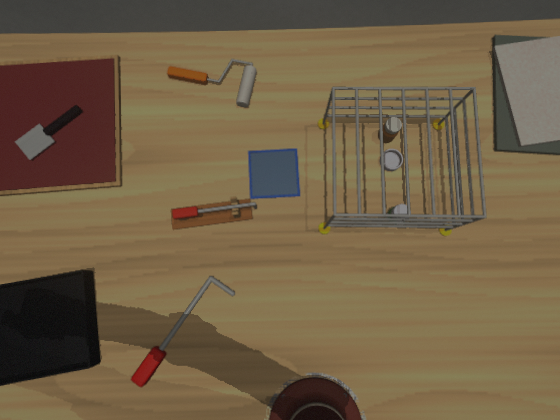

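View pics/side0.png

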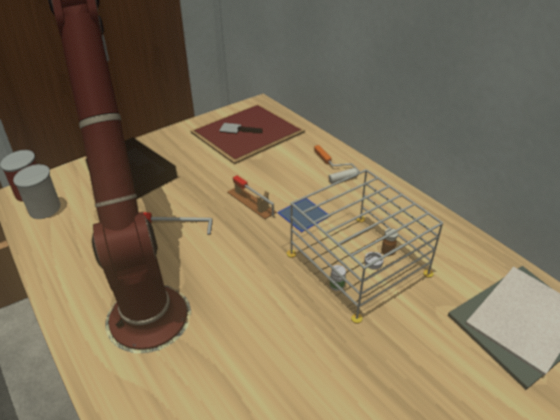

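Top view: rod on rests (172–257, 213) pointing right, mat (274,173), guard (323–484, 88–232) with mouth to the left, cap (392,160), jar (391,128), tin (400,211), roller (246,85). The big look-alike rod is at (180,330).

```bash
python3 - <<'E'
from h import *
a=cv2.imread('pics/top0.png')
b=a[130:245,160:320]; c=a[80:240,310:490]
b=cv2.resize(b,None,fx=5,fy=5,interpolation=3); cv2.imwrite('pics/c1.png',b)
c=cv2.resize(c,None,fx=3.6,fy=3.6,interpolation=3); cv2.imwrite('pics/c2.png',c)
c=load('top0'); print('cam',-c['R'].T@c['t'])
for n,u,v in [('mat',274,173),('cap',392,160),('jar',391,128),('lidtop',396,123),('tin',400,211),('bench',280,230),('handle',185,213),('rod',220,209),('base',318,420),('roller',246,85)]: print(n,P(c,u,v).round(4))
for m in [(249,152),(298,149),(300,196),(251,198)]: print('matc',Z(c,*m,.002).round(4))
for m in [(322,124),(324,229),(438,125),(446,231)]: print('foot',Z(c,*m,.003).round(4))
E
```

```text
cam [0.29394975 0.07035315 0.94853835]
mat [0.5616 0.0733 0.0013]
cap [ 0.5854 -0.2115  0.0053]
jar [ 0.6396 -0.1944  0.0741]
lidtop [ 0.6507 -0.2061  0.0753]
tin [ 0.4508 -0.2037  0.0594]
bench [ 0.4229  0.0623 -0.0018]
handle [0.4566 0.2715 0.0659]
rod [0.4657 0.1958 0.0559]
base [0.0575 0.0041 0.1481]
roller [0.7771 0.1365 0.0307]
matc [0.6159 0.1331 0.002 ]
matc [0.6205 0.0133 0.002 ]
matc [0.5029 0.0125 0.002 ]
matc [0.5009 0.1295 0.002 ]
foot [ 0.683  -0.0479  0.003 ]
foot [ 0.4222 -0.0408  0.003 ]
foot [ 0.6718 -0.3301  0.003 ]
foot [ 0.4111 -0.3226  0.003 ]
```

View pics/c1.png

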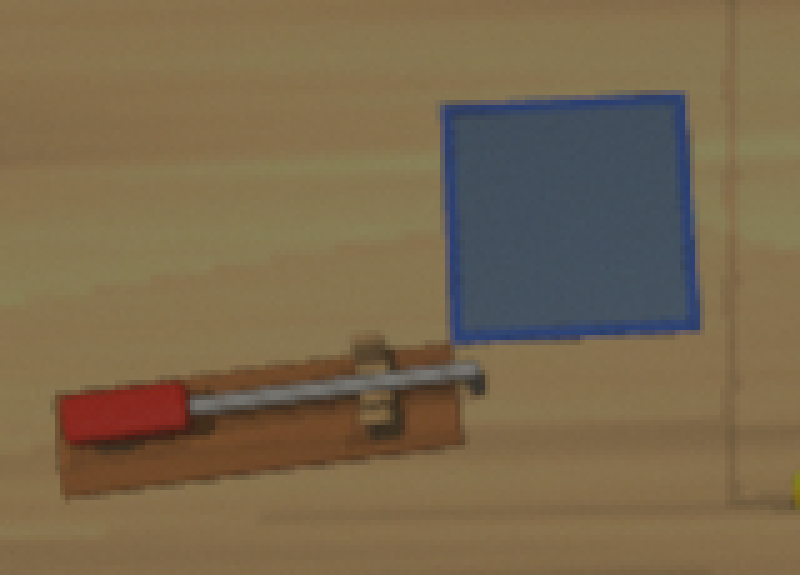

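View pics/c2.png

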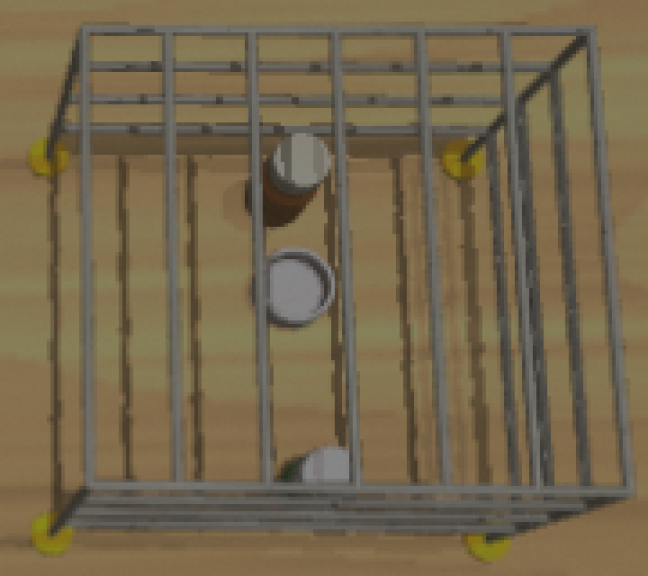

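Crop 1: handle (60–188, 382–442), rod axis from (190,407) to (475,372), fork at (375,390), mat corners (441,102), (685,93), (700,330), (453,343). Crop 2: cap rim centre about (297,287), jar lid (302,160), roof wire over the mouth at x≈86, guard feet (45,157), (52,535), (465,158), (488,540).

```bash
python3 - <<'E'
from h import *
c=load('top0'); W=cloud(c)
def c1(x,y): return 160+(x+.5)/5-.5,130+(y+.5)/5-.5
def c2(x,y): return 310+(x+.5)/3.6-.5,80+(y+.5)/3.6-.5
print('handle c',Z(c,*c1(125,412),.066), [Z(c,*c1(*p),.066).round(4) for p in [(60,398),(185,382),(188,428),(68,442)]])
a,b=Z(c,*c1(195,406),.059),Z(c,*c1(470,372),.059); print('rod',a,b,np.arctan2(*(b-a)[1::-1]))
print('mat',np.mean([Z(c,*c1(*p),.001) for p in [(441,102),(685,93),(700,330),(453,343)]],0))
print('cap',Z(c,*c2(296.5,287.5),.02)); print('jar',Z(c,*c2(302,160),.075)); print('tin',Z(c,*c2(328,475),.06))
for p in [(85,100),(88,300),(90,470)]: print('mouth wire',Z(c,*c2(*p),.186),P(c,*c2(*p)))
for p in [(595,100),(610,300)]: print('back',Z(c,*c2(*p),.186),P(c,*c2(*p)))
for p in [(55,200),(52,400)]: print('shadowy',Z(c,*c2(*p),.0))
# cap cloud rim
m=(abs(W[...,2]-.0185)<.006)&(abs(W[...,0]-.58)<.05)&(abs(W[...,1]+.21)<.05)
q=W[m]; print('cap rim',len(q),q.min(0),q.max(0))
m=(W[...,2]>.045)&(abs(W[...,0]-.46)<.04)&(W[...,1]>.1)&(W[...,1]<.33); q=W[m]
h=q[q[:,2]>.0625]; print('handle',len(h),np.median(h,0),h.min(0),h.max(0))
s=q[(q[:,1]<.23)&(q[:,1]>.12)]; print(np.polyfit(s[:,1],s[:,0],1), s[:,1].min())
s=load('side0'); V=cloud(s); 
for u,v in [(291,222),(363,178)]: print('side top mouth',P(s,u,v))
m=(abs(V[...,2]-.0185)<.004)&(abs(V[...,0]-.58)<.05)&(abs(V[...,1]+.21)<.05); q=V[m]; print('side rim',len(q),q.min(0),q.max(0))
E
```

```text
handle c [0.45889235 0.27244835 0.066     ] [array([0.4659, 0.3012, 0.066 ]), array([0.4718, 0.2462, 0.066 ]), array([0.451 , 0.2446, 0.066 ]), array([0.4461, 0.2972, 0.066 ])]
rod [0.4621522  0.24299425 0.059     ] [0.47460841 0.12031777 0.059     ] -1.4696060729013254
mat [0.5623202  0.07437428 0.001     ]
cap [ 0.58209019 -0.20719587  0.02      ]
jar [ 0.64841281 -0.20049541  0.075     ]
tin [ 0.4493202  -0.20504155  0.06      ]
mouth wire [ 0.64219568 -0.04898929  0.186     ] [ 0.64195731 -0.0489076   0.18652196]
mouth wire [ 0.52661344 -0.04493888  0.186     ] [ 0.52667282 -0.0449683   0.18580539]
mouth wire [ 0.4329791  -0.04122631  0.186     ] [ 0.43271221 -0.04101211  0.18746381]
back [ 0.63296042 -0.32769552  0.186     ] [ 0.63368903 -0.32855101  0.18436114]
back [ 0.51878171 -0.32280583  0.186     ] [ 0.51869702 -0.32265774  0.18628723]
shadowy [ 0.65494628 -0.0541207   0.        ]
shadowy [ 0.51483105 -0.04567614  0.        ]
cap rim 122 [ 0.55940816 -0.23220438  0.01261953] [ 0.6299905  -0.18735144  0.02394502]
handle 276 [0.46075849 0.26939696 0.06529115] [0.44619684 0.1566128  0.06252046] [0.49301416 0.30061371 0.07112634]
[-0.10575088  0.49027613] 0.12155464736830073
side top mouth [ 0.42414637 -0.04071058  0.12022606]
side top mouth [8.42122154e-01 9.90105494e-02 7.67030256e-04]
side rim 85 [ 0.55698242 -0.23412718  0.01463942] [ 0.62993771 -0.18219035  0.02247583]
```

Call:
move_arm:
  commands:
    - {"offset":[35,-41,0],"twist":-0.15}
    - {"offset":[70,-82,-5],"twist":-0.3}
    - {"offset":[105,-123,-10],"twist":-0.45}
    - {"offset":[140,-164,-20],"twist":-0.6}
    - {"offset":[175,-205,-30],"twist":-0.75}
    - {"offset":[210,-245,-40],"twist":-0.9}
    - {"offset":[245,-285,-50],"twist":-1.05}
    - {"offset":[271,-324,-60],"twist":-1.175}

```text
invalid input
```

Call:
move_arm:
  commands:
    - {"offset":[0,0,0]}
    - {"offset":[0,0,0]}
    - {"offset":[0,0,0]}

```text
invalid input
```

```bash
python3 - <<'E'
from h import *
from scipy.spatial.transform import Rotation as Ro
c=snap('wrist','w1'); o=r.get_obs(); p=o['position']; T=Ro.from_quat(o['orientation']).as_matrix()
print(o['time_s'],p,o['joints']); print(T); print('cam in tool',T.T@(-c['R'].T@c['t']-p))
W=cloud(c); hsv=cv2.cvtColor(c['pixels'],cv2.COLOR_RGB2HSV)
red=((hsv[...,0]<8)|(hsv[...,0]>172))&(hsv[...,1]>150)&(abs(W[...,2]-.066)<.005)
q=W[red]; print(len(q)); 
if len(q): print(cv2.minAreaRect((q[:,:2]*1000).astype(np.float32)),np.median(q[:,2]))
E
```

```text
0.15 [0.18616588 0.62213666 0.23040959] [-1.30650575  0.61566493 -0.01261962  1.42457767  0.00807619  1.10340224
 -0.04037652]
[[-9.58040320e-01  2.86632884e-01 -5.78146114e-04]
 [ 2.86633467e-01  9.58038401e-01 -1.91773460e-03]
 [ 4.20037755e-06 -2.00298310e-03 -9.99997994e-01]]
cam in tool [ 0.07574423  0.00062968 -0.14244592]
0
```

View pics/w1.png

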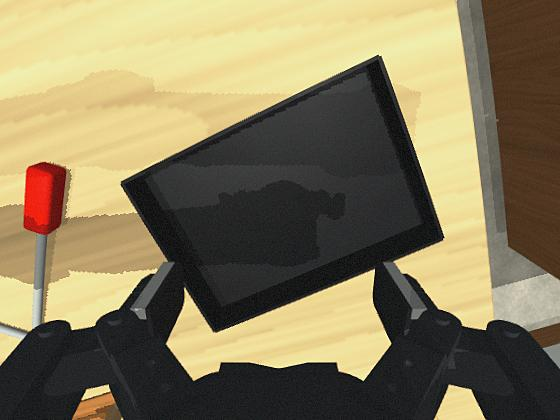

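The wrist picture shows only the tray and the large rod's handle at (45,195); the arm has not moved. The moves were refused, so I'll give every field in each row.

Call:
move_arm:
  commands:
    - {"offset":[35,-41,0],"twist":-0.15,"gripper":85}
    - {"offset":[70,-82,-5],"twist":-0.3,"gripper":85}
    - {"offset":[105,-123,-10],"twist":-0.45,"gripper":85}
    - {"offset":[140,-164,-20],"twist":-0.6,"gripper":85}
    - {"offset":[175,-205,-30],"twist":-0.75,"gripper":85}
    - {"offset":[210,-245,-40],"twist":-0.9,"gripper":85}
    - {"offset":[245,-285,-50],"twist":-1.05,"gripper":85}
    - {"offset":[271,-324,-60],"twist":-1.175,"gripper":85}
  force: 80

```text
time_s: 1.15
position: [0.4587, 0.297, 0.1709]
orientation: [0.671, 0.742, 0.0, 0.0]
force: [0.8, 0.2, -0.2]
width: 0.085
gripper_force: 0.0
```

Call:
move_arm:
  commands:
    - {"offset":[0,0,0],"twist":0,"gripper":85}
    - {"offset":[0,0,0],"twist":0,"gripper":85}
    - {"offset":[0,0,0],"twist":0,"gripper":85}

```text
time_s: 1.52
position: [0.4563, 0.3005, 0.1713]
orientation: [0.668, 0.744, 0.0, -0.001]
force: [-0.5, -0.0, -0.3]
width: 0.0852
gripper_force: 0.0
```

```bash
cat > m.py <<'E'
from h import *
from scipy.spatial.transform import Rotation as Ro
def st():
    o=r.get_obs(); T=Ro.from_quat(o['orientation']).as_matrix()
    print('t',round(o['time_s'],2),'p',o['position'].round(4) if hasattr(o['position'],'round') else o['position'],'closing deg',np.degrees(np.arctan2(T[1,1],T[0,1])).round(2),'F',np.round(o['force'],2),'w',o['width'],o['gripper_force']); return o,T
E
python3 - <<'E'
from m import *
c=snap('wrist','w1'); o,T=st(); p=o['position']
W=cloud(c); hsv=cv2.cvtColor(c['pixels'],cv2.COLOR_RGB2HSV)
red=((hsv[...,0]<8)|(hsv[...,0]>172))&(hsv[...,1]>150)&(abs(W[...,2]-.066)<.004)
q=W[red]; print(len(q),o['joints']); 
if len(q): print(cv2.minAreaRect((q[:,:2]*1000).astype(np.float32)),np.median(q[:,2]))
E
```

```text
t 1.57 p [0.4564 0.3004 0.1714] closing deg 6.21 F [-0.44 -0.3   0.17] w 0.0851197661516016 0.0
1603 [-0.81995085  0.5375999   0.30218559  1.80902195 -0.21032902  0.82605774
 -0.30623517]
((461.40045166015625, 275.8316955566406), (21.72917938232422, 55.053871154785156), 6.722163677215576) 0.06566208738584052
```

View pics/w1.png

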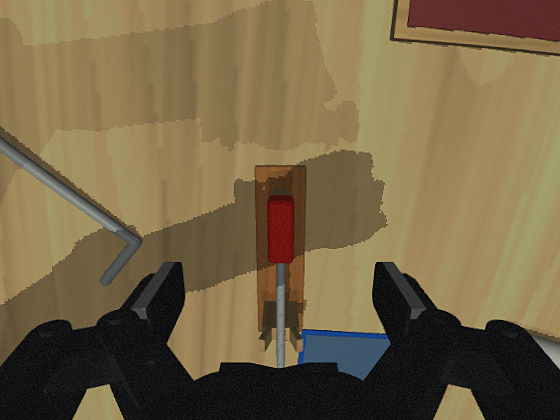

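The handle sits at (281,230), centred between the fingers, so this is the smaller rod. I'll lower onto its rear end and grip.

Call:
move_arm:
  commands:
    - {"offset":[2,0,-40],"twist":0,"gripper":85}
    - {"offset":[2,0,-80],"twist":0,"gripper":85}
    - {"offset":[2,0,-110],"twist":0,"gripper":85}
    - {"offset":[2,0,-130],"twist":0,"gripper":85}
    - {"offset":[2,0,-130],"twist":0,"gripper":85}
    - {"offset":[2,0,-130],"twist":0,"gripper":15}
    - {"offset":[2,0,-130],"twist":0,"gripper":15}
    - {"offset":[2,0,-130],"twist":0,"gripper":15}
  force: 80

```text
time_s: 2.58
position: [0.4598, 0.2991, 0.0422]
orientation: [0.669, 0.743, 0.001, 0.0]
force: [-1.1, 0.2, 0.2]
width: 0.0317
gripper_force: 0.0
```

Call:
move_arm:
  commands:
    - {"offset":[0,0,0],"twist":0,"gripper":15}
    - {"offset":[0,0,0],"twist":0,"gripper":15}
    - {"offset":[0,0,0],"twist":0,"gripper":15}
    - {"offset":[0,0,0],"twist":0,"gripper":15}

```text
time_s: 3.08
position: [0.4597, 0.299, 0.0422]
orientation: [0.669, 0.743, 0.001, -0.0]
force: [-0.8, 0.4, 6.3]
width: 0.0199
gripper_force: 78.5
```

Call:
move_arm:
  commands:
    - {"offset":[0,0,10],"twist":0,"gripper":15}
    - {"offset":[0,0,25],"twist":0,"gripper":15}
    - {"offset":[0,0,40],"twist":0,"gripper":15}
    - {"offset":[0,0,55],"twist":0,"gripper":15}
    - {"offset":[0,0,55],"twist":0,"gripper":15}
    - {"offset":[0,0,55],"twist":0,"gripper":15}

```text
time_s: 3.82
position: [0.459, 0.2986, 0.0962]
orientation: [0.669, 0.743, -0.0, -0.0]
force: [0.1, -0.3, -0.7]
width: 0.0205
gripper_force: 78.2
```

```bash
python3 - <<'E'
from m import *
o,T=st(); c=snap('side','s1'); t=snap('top','t1')
a=c['pixels'][100:260,180:340,::-1]; b=t['pixels'][130:260,150:290,::-1]
cv2.imwrite('pics/s1c.png',np.hstack([cv2.resize(a,(400,400),interpolation=3),cv2.resize(b,(400,400),interpolation=3)]))
E
```

```text
t 3.83 p [0.459  0.2986 0.0962] closing deg 6.03 F [ 0.07 -0.26 -0.68] w 0.020525283434414208 78.23387503623962
```

View pics/s1c.png

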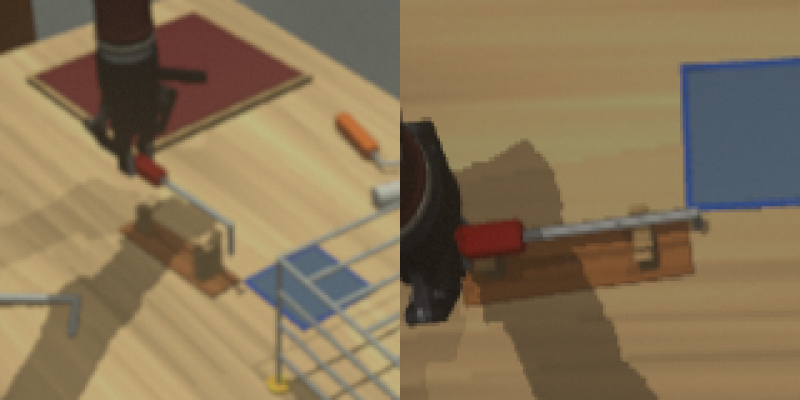

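The rod is held straight: red handle at (150,168), hook at (232,245) in the left half, and level in the top view. Next I'll measure the rod's tilt and the gripper's extent towards −y.

```bash
python3 - <<'E'
from m import *
for f in ('t1','s1'):
    c=load(f); W=cloud(c).reshape(-1,3); hs=cv2.cvtColor(c['pixels'],cv2.COLOR_RGB2HSV).reshape(-1,3)
    m=(abs(W[:,0]-(.4907-.1058*W[:,1]))<.012)&(W[:,1]>.15)&(W[:,1]<.235)&(abs(W[:,2]-.11)<.03)
    q=W[m]; print(f,len(q),'z fit',np.polyfit(q[:,1],q[:,2],1),'x fit',np.polyfit(q[:,1],q[:,0],1),np.median(q,0))
    m=(abs(W[:,0]-.478)<.02)&(W[:,1]>.1)&(W[:,1]<.14)&(W[:,2]>.035)&(W[:,2]<.125); q=W[m]
    print(' hook',len(q),q.min(0),q.max(0),np.median(q,0))
    red=((hs[:,0]<8)|(hs[:,0]>172))&(hs[:,1]>140)&(abs(W[:,2]-.12)<.02)&(abs(W[:,0]-.46)<.03)&(abs(W[:,1]-.275)<.05)
    q=W[red]; print(' red',q.min(0),q.max(0),len(q))
    for z in np.arange(.13,.5,.02):
        m=(abs(W[:,2]-z)<.01)&(abs(W[:,0]-.459)<.08)&(abs(W[:,1]-.3)<.1); q=W[m]
        if len(q)>5: print(' z%.2f'%z,len(q),'dy',np.percentile(q[:,1],[1,99]).round(3)-.2986,'dx',np.percentile(q[:,0],[1,99]).round(3)-.459)
E
```

```text
t1 153 z fit [-0.00482872  0.11211297] x fit [-0.09885332  0.48800394] [0.46910914 0.19261407 0.1113557 ]
 hook 58 [0.47117249 0.11601363 0.06763303] [0.48030584 0.1397779  0.11486881] [0.47478178 0.12480388 0.11074838]
 red [0.44876733 0.24536741 0.1031907 ] [0.47066893 0.29344494 0.12211145] 243
 z0.13 76 dy [-0.0506 -0.0056] dx [-0.028  0.012]
 z0.15 81 dy [-0.0176  0.0004] dx [-0.046  0.047]
 z0.17 69 dy [-0.0196 -0.0056] dx [-0.057  0.059]
 z0.19 239 dy [-0.0206  0.0094] dx [-0.066  0.062]
 z0.21 75 dy [-0.0156  0.0054] dx [-0.049 -0.03 ]
 z0.23 98 dy [-0.0376  0.0084] dx [-0.039  0.023]
 z0.25 160 dy [-0.0376  0.0104] dx [-0.039  0.021]
 z0.27 269 dy [-0.0376  0.0124] dx [-0.039  0.029]
 z0.29 150 dy [-0.0356  0.0024] dx [-0.035  0.018]
 z0.31 229 dy [-0.0356 -0.0006] dx [-0.035  0.023]
 z0.33 113 dy [-0.0346 -0.0086] dx [-0.033  0.012]
 z0.37 6 dy [-0.0476 -0.0446] dx [-0.015 -0.003]
 z0.39 79 dy [-0.0516 -0.0236] dx [-0.026  0.047]
 z0.41 285 dy [-0.0556  0.0374] dx [-0.038  0.048]
 z0.43 747 dy [-0.0576  0.0434] dx [-0.046  0.042]
 z0.45 517 dy [-0.0566  0.0394] dx [-0.043  
[... 674 characters left out ...]
 [-0.0406  0.0074] dx [-0.041  0.024]
 z0.25 152 dy [-0.0406  0.0114] dx [-0.041  0.027]
 z0.27 170 dy [-0.0406  0.0194] dx [-0.04   0.029]
 z0.29 136 dy [-0.0376  0.0064] dx [-0.038  0.024]
 z0.31 162 dy [-0.0376  0.0164] dx [-0.038  0.024]
 z0.33 145 dy [-0.0366  0.0114] dx [-0.037  0.025]
 z0.35 128 dy [-0.0366  0.0044] dx [-0.039  0.02 ]
 z0.37 166 dy [-0.0476  0.0204] dx [-0.042  0.034]
 z0.39 199 dy [-0.0526  0.0194] dx [-0.054  0.044]
 z0.41 229 dy [-0.0546  0.0164] dx [-0.067  0.046]
 z0.43 250 dy [-0.0586  0.0144] dx [-0.073  0.041]
 z0.45 198 dy [-0.0586 -0.0276] dx [-0.079  0.023]
 z0.47 170 dy [-0.0616 -0.0286] dx [-0.079  0.008]
 z0.49 122 dy [-0.0686 -0.0356] dx [-0.079 -0.02 ]
```

Rod level; reach from tool to hook is 180 mm. The body's wide part (38 mm half) would meet the mouth wire about 4 mm before the hook can enter the cap. I'll lay the rod down and regrip 7 mm further back.

Call:
move_arm:
  commands:
    - {"offset":[0,0,-20],"twist":0,"gripper":15}
    - {"offset":[0,0,-40],"twist":0,"gripper":15}
    - {"offset":[0,0,-54],"twist":0,"gripper":15}
    - {"offset":[0,0,-54],"twist":0,"gripper":15}
    - {"offset":[0,0,-54],"twist":0,"gripper":45}
    - {"offset":[0,0,-54],"twist":0,"gripper":45}
    - {"offset":[-1,7,-54],"twist":0,"gripper":45}
    - {"offset":[-1,7,-54],"twist":0,"gripper":45}
  force: 110

```text
time_s: 4.92
position: [0.458, 0.3069, 0.0422]
orientation: [0.668, 0.744, 0.0, -0.0]
force: [0.5, -0.7, 0.9]
width: 0.045
gripper_force: 0.0
```

Call:
move_arm:
  commands:
    - {"offset":[0,0,0],"twist":0,"gripper":15}
    - {"offset":[0,0,0],"twist":0,"gripper":15}
    - {"offset":[0,0,0],"twist":0,"gripper":15}
    - {"offset":[0,0,0],"twist":0,"gripper":15}
    - {"offset":[0,0,15],"twist":0,"gripper":15}
    - {"offset":[0,0,35],"twist":0,"gripper":15}
    - {"offset":[0,0,55],"twist":0,"gripper":15}
    - {"offset":[0,0,55],"twist":0,"gripper":15}

```text
time_s: 5.92
position: [0.4595, 0.3062, 0.0989]
orientation: [0.669, 0.743, 0.002, 0.001]
force: [0.9, -0.6, -0.7]
width: 0.0188
gripper_force: 107.7
```

```bash
cat > rod.py <<'E'
from m import *
def rod(f,y0,x0,ax,zc,L=(.05,.17),yaw=None):
    "fit rod line in cloud: points within 12mm of predicted line from tcp (x0,y0), direction angle ax"
    c=load(f); W=cloud(c).reshape(-1,3); d=np.array([np.cos(ax),np.sin(ax)]); n=np.array([-d[1],d[0]])
    rel=W[:,:2]-[x0,y0]; s=rel@d; l=rel@n
    m=(s>.065)&(s<.172)&(abs(l)<.012)&(abs(W[:,2]-zc)<.02)
    print(f,m.sum(),'slope z',np.polyfit(s[m],W[m,2],1),'lateral',np.polyfit(s[m],l[m],1))
    h=(s>.17)&(s<.21)&(abs(l)<.015)&(W[:,2]>zc-.05)&(W[:,2]<zc+.012)
    if h.sum(): print('  hook n',h.sum(),'s max',np.percentile(s[h],[50,95,100]).round(4),'zmin',W[h,2].min(),'l',np.median(l[h]))
E
python3 - <<'E'
from rod import *
o,T=st(); snap('top','t2'); snap('side','s2'); p=o['position']
ax=np.arctan2(T[1,1],T[0,1])-np.pi/2
for f in('t2','s2'): rod(f,p[1],p[0],ax,p[2]+.012)
E
```

```text
t 5.92 p [0.4595 0.3062 0.0989] closing deg 6.01 F [ 0.89 -0.56 -0.66] w 0.018756616155289303 107.65856266021729
t2 194 slope z [-0.00932119  0.11387633] lateral [-0.00191644 -0.00088207]
  hook n 49 s max [0.1841 0.1894 0.1906] zmin 0.06532909393179369 l -0.0023419205395680143
s2 74 slope z [-0.01193848  0.11343902] lateral [-0.00360573 -0.00335455]
  hook n 51 s max [0.1873 0.1942 0.1944] zmin 0.06767340087637881 l -0.004393747767110868
```

Call:
move_arm:
  commands:
    - {"offset":[10,-20,0],"twist":-0.01,"gripper":15}
    - {"offset":[30,-55,0],"twist":-0.02,"gripper":15}
    - {"offset":[50,-95,0],"twist":-0.03,"gripper":15}
    - {"offset":[75,-140,0],"twist":-0.04,"gripper":15}
    - {"offset":[95,-185,0],"twist":-0.05,"gripper":15}
    - {"offset":[110,-215,-10],"twist":-0.05,"gripper":15}
    - {"offset":[115,-236,-25],"twist":-0.05,"gripper":15}
    - {"offset":[115,-236,-30],"twist":-0.05,"gripper":15}

```text
time_s: 7.02
position: [0.5723, 0.0668, 0.0655]
orientation: [0.689, 0.725, -0.002, -0.001]
force: [-0.4, -0.1, -0.9]
width: 0.0189
gripper_force: 107.8
```

Call:
move_arm:
  commands:
    - {"offset":[0,-15,0],"twist":0,"gripper":15}
    - {"offset":[0,-35,0],"twist":0,"gripper":15}
    - {"offset":[0,-50,0],"twist":0,"gripper":15}
    - {"offset":[0,-60,0],"twist":0,"gripper":15}
    - {"offset":[0,-60,0],"twist":0,"gripper":15}
    - {"offset":[0,-60,0],"twist":0,"gripper":15}

```text
time_s: 7.78
position: [0.5734, 0.0106, 0.0673]
orientation: [0.687, 0.727, 0.0, -0.0]
force: [-0.3, 0.1, -0.3]
width: 0.0189
gripper_force: 107.7
```

```bash
python3 - <<'E'
from rod import *
o,T=st(); t=snap('top','t3'); s=snap('side','s3'); p=o['position']
ax=np.arctan2(T[1,1],T[0,1])-np.pi/2
for f in('t3','s3'): rod(f,p[1],p[0],ax,p[2]+.012)
print('hook pred',p[:2]+.187*np.array([np.cos(ax),np.sin(ax)])-[.0015,0])
a=t['pixels'][110:220,310:420,::-1]; b=s['pixels'][190:310,310:430,::-1]
cv2.imwrite('pics/e3.png',np.hstack([cv2.resize(a,(400,400),interpolation=3),cv2.resize(b,(400,400),interpolation=3)]))
E
```

```text
t 7.78 p [0.5734 0.0106 0.0673] closing deg 3.21 F [-0.26  0.07 -0.31] w 0.01886910767980059 107.73310661315918
t3 29 slope z [0.00181745 0.08049506] lateral [-0.09387134  0.01356593]
  hook n 31 s max [0.185  0.1897 0.1904] zmin 0.03933936781461517 l -0.0021542093076118147
s3 79 slope z [-0.0153954   0.08327219] lateral [-0.02572449 -0.0008319 ]
  hook n 43 s max [0.1873 0.1908 0.1911] zmin 0.03908609630559545 l -0.0056921318627646995
hook pred [ 0.58234556 -0.17610923]
```

View pics/e3.png

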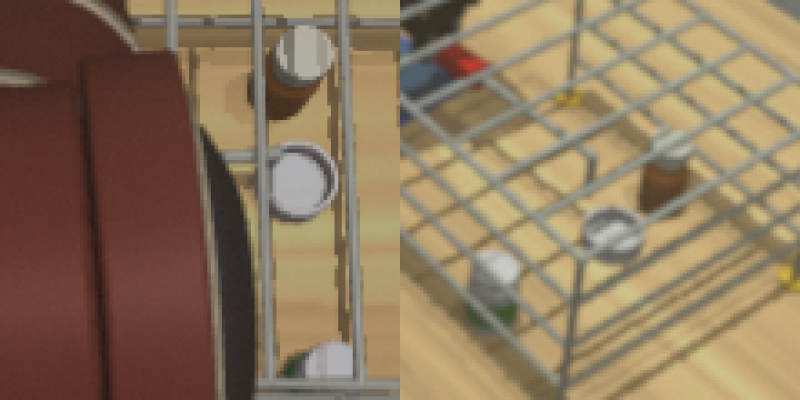

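Left half: rod end just short of the cap rim at (262,158), cap centre (300,182). Right half: hook at (591,170) above and before the cap at (612,238), with jar and tin clear. I'll creep in and watch the force.

Call:
move_arm:
  commands:
    - {"offset":[0,-5,-1],"twist":0,"gripper":15}
    - {"offset":[0,-10,-1],"twist":0,"gripper":15}
    - {"offset":[0,-13,-1],"twist":0,"gripper":15}
    - {"offset":[0,-13,-1],"twist":0,"gripper":15}

```text
time_s: 8.38
position: [0.5733, -0.0039, 0.0663]
orientation: [0.688, 0.726, -0.0, 0.0]
force: [0.9, 0.0, -1.6]
width: 0.0192
gripper_force: 107.7
```

Call:
move_arm:
  commands:
    - {"offset":[0,-2,0],"twist":0,"gripper":15}
    - {"offset":[0,-4,0],"twist":0,"gripper":15}
    - {"offset":[0,-4,0],"twist":0,"gripper":15}

```text
time_s: 8.75
position: [0.5733, -0.0076, 0.0663]
orientation: [0.688, 0.726, -0.0, 0.0]
force: [0.3, -0.4, -1.8]
width: 0.0188
gripper_force: 107.7
```

Call:
move_arm:
  commands:
    - {"offset":[0,0,-2],"twist":0,"gripper":15}
    - {"offset":[0,0,-4],"twist":0,"gripper":15}
    - {"offset":[0,0,-6],"twist":0,"gripper":15}
    - {"offset":[0,0,-6],"twist":0,"gripper":15}

```text
time_s: 9.25
position: [0.5732, -0.0072, 0.06]
orientation: [0.687, 0.726, -0.0, -0.0]
force: [0.2, -0.6, -1.2]
width: 0.0188
gripper_force: 107.7
```

Call:
move_arm:
  commands:
    - {"offset":[0,0,-2],"twist":0,"gripper":15}
    - {"offset":[0,0,-4],"twist":0,"gripper":15}
    - {"offset":[0,0,-5],"twist":0,"gripper":15}
    - {"offset":[0,0,-5],"twist":0,"gripper":15}

```text
time_s: 9.75
position: [0.5738, -0.0059, 0.0553]
orientation: [0.687, 0.727, 0.001, -0.0]
force: [2.0, 4.3, -0.4]
width: 0.019
gripper_force: 107.7
```

Call:
move_arm:
  commands:
    - {"offset":[0,1,0],"twist":0,"gripper":15}
    - {"offset":[0,2,0],"twist":0,"gripper":15}
    - {"offset":[0,2,0],"twist":0,"gripper":15}

```text
time_s: 10.12
position: [0.573, -0.0059, 0.0552]
orientation: [0.688, 0.726, -0.0, -0.0]
force: [0.5, 1.3, -1.0]
width: 0.0194
gripper_force: 107.7
```

```bash
python3 - <<'E'
from rod import *
o,T=st(); s=snap('side','s4'); p=o['position']
ax=np.arctan2(T[1,1],T[0,1])-np.pi/2
rod('s4',p[1],p[0],ax,p[2]+.012)
b=s['pixels'][205:285,335:425,::-1]
cv2.imwrite('pics/e4.png',cv2.resize(b,(675,600),interpolation=3))
E
```

```text
t 10.12 p [ 0.573  -0.0059  0.0552] closing deg 3.11 F [ 0.5   1.33 -0.96] w 0.019399005961229787 107.7354884147644
s4 78 slope z [-0.01199899  0.07048283] lateral [-3.05832866e-02  2.87469289e-05]
  hook n 54 s max [0.1862 0.1909 0.1917] zmin 0.017352589552704016 l -0.005083248461825245
```

View pics/e4.png

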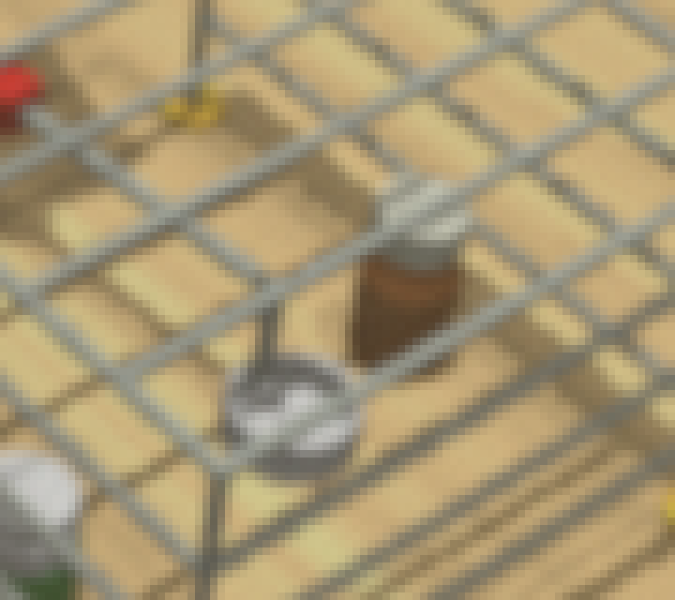

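Hook comes down at (267,300–365), its tip at the near inner edge of the cap rim (rim about 225–360 × 352–460); jar untouched. I'll compare the two numerically.

```bash
python3 - <<'E'
from rod import *
s=load('s4'); f=lambda x,y:(335+(x+.5)/7.5-.5,205+(y+.5)/7.5-.5)
print('tip',Z(s,*f(266,365),.018),'rim edges',[Z(s,*f(*q),.02).round(4) for q in [(225,405),(360,415),(290,352),(295,460)]])
# project predicted circle & tip
def pr(X):
    q=s['R']@X+s['t']; x=q[:2]/q[2]; x=x*(1+float(s['k1'])*(x@x)); u=s['mtx']@[x[0],x[1],1]; return ((u[:2]+.5-[335,205])*7.5-.5).round(0)
for n,X in [('c',(.583,-.208)),('+x',(.609,-.208)),('-x',(.557,-.208)),('+y',(.583,-.182)),('-y',(.583,-.234)),('iny',(.583,-.186))]: print(n,pr(np.array([*X,.02])))
print('tippred',pr(np.array([.5805,-.1925,.0185])),'hook top',pr(np.array([.5805,-.1925,.069])))
E
```

```text
tip [ 0.58953331 -0.18706016  0.018     ] rim edges [array([ 0.5613, -0.194 ,  0.02  ]), array([ 0.597 , -0.2282,  0.02  ]), array([ 0.5999, -0.189 ,  0.02  ]), array([ 0.5619, -0.2297,  0.02  ])]
c [294. 401.]
+x [344. 370.]
-x [243. 432.]
+y [244. 361.]
-y [345. 441.]
iny [252. 367.]
tippred [259. 383.] hook top [274. 284.]
```

Call:
move_arm:
  commands:
    - {"offset":[0,0,-1],"twist":0,"gripper":15}
    - {"offset":[0,0,-3],"twist":0,"gripper":15}
    - {"offset":[0,0,-4],"twist":0,"gripper":15}
    - {"offset":[0,0,-4],"twist":0,"gripper":15}

```text
time_s: 10.68
position: [0.573, -0.0053, 0.0509]
orientation: [0.687, 0.726, -0.0, -0.0]
force: [0.3, 2.0, -2.0]
width: 0.0188
gripper_force: 107.7
```

```bash
python3 - <<'E'
from rod import *
o,T=st(); s=snap('side','s5'); p=o['position']
ax=np.arctan2(T[1,1],T[0,1])-np.pi/2
rod('s5',p[1],p[0],ax,p[2]+.012)
E
```

```text
t 10.68 p [ 0.573  -0.0053  0.0509] closing deg 3.15 F [ 0.32  2.   -2.04] w 0.018809381836219805 107.73282408714294
s5 83 slope z [-0.02294051  0.06760596] lateral [-0.01667569 -0.00181675]
  hook n 61 s max [0.1863 0.1915 0.1934] zmin 0.013094456874012311 l -0.0052783967075385315
```

Call:
move_arm:
  commands:
    - {"offset":[0,0,-2],"twist":0,"gripper":15}
    - {"offset":[0,0,-3],"twist":0,"gripper":15}
    - {"offset":[0,3,-3],"twist":0,"gripper":15}
    - {"offset":[0,6,-3],"twist":0,"gripper":15}
    - {"offset":[0,9,-3],"twist":0,"gripper":15}
    - {"offset":[0,12,-3],"twist":0,"gripper":15}
    - {"offset":[0,15,-3],"twist":0,"gripper":15}
    - {"offset":[0,18,-3],"twist":0,"gripper":15}

```text
time_s: 11.72
position: [0.5733, 0.0129, 0.0483]
orientation: [0.687, 0.726, -0.0, -0.0]
force: [0.3, 0.1, -0.5]
width: 0.0187
gripper_force: 107.7
```

```bash
cat > cap.py <<'E'
from rod import *
def capfind(f,cy,cx=.575):
    c=load(f); W=cloud(c).reshape(-1,3)
    m=(abs(W[:,2]-.019)<.006)&(abs(W[:,0]-cx)<.038)&(abs(W[:,1]-cy)<.045); q=W[m][:,:2]
    # robust circle of r~25
    best=None
    from scipy.optimize import least_squares
    g=least_squares(lambda a:np.hypot(*(q-a).T)-.024,[cx,cy],loss='soft_l1',f_scale=.002)
    print(f,'cap',len(q),g.x.round(4),np.median(abs(g.fun)).round(4))
E
python3 - <<'E'
from cap import *
o,T=st(); snap('side','s6')
capfind('s0' if 0 else 'side0',-.208); capfind('s5',-.208); capfind('s6',-.2)
E
```

```text
t 11.72 p [0.5733 0.0129 0.0483] closing deg 3.16 F [ 0.3   0.07 -0.51] w 0.01868385442719343 107.70694971084595
side0 cap 98 [ 0.5824 -0.2082] 0.0012
s5 cap 91 [ 0.5824 -0.209 ] 0.0014
s6 cap 89 [ 0.5809 -0.1928] 0.0013
```

The cap follows: it moved 16 mm with the hook. Drawing it on to the mat.

Call:
move_arm:
  commands:
    - {"offset":[-1,12,0],"twist":0,"gripper":15}
    - {"offset":[-2,27,0],"twist":0,"gripper":15}
    - {"offset":[-3,42,0],"twist":0,"gripper":15}
    - {"offset":[-4,57,0],"twist":0,"gripper":15}
    - {"offset":[-5,72,0],"twist":0,"gripper":15}
    - {"offset":[-6,87,0],"twist":0,"gripper":15}
    - {"offset":[-7,102,0],"twist":0,"gripper":15}
    - {"offset":[-8,117,0],"twist":0,"gripper":15}

```text
time_s: 12.78
position: [0.5652, 0.1307, 0.0483]
orientation: [0.687, 0.726, -0.0, -0.0]
force: [0.3, -0.5, -1.0]
width: 0.0189
gripper_force: 107.7
```

Call:
move_arm:
  commands:
    - {"offset":[-2,15,0],"twist":0,"gripper":15}
    - {"offset":[-3,30,0],"twist":0,"gripper":15}
    - {"offset":[-4,45,0],"twist":0,"gripper":15}
    - {"offset":[-5,60,0],"twist":0,"gripper":15}
    - {"offset":[-7,75,0],"twist":0,"gripper":15}
    - {"offset":[-8,88,0],"twist":0,"gripper":15}
    - {"offset":[-9,98,0],"twist":0,"gripper":15}
    - {"offset":[-9,105,0],"twist":0,"gripper":15}

```text
time_s: 13.78
position: [0.5562, 0.2353, 0.0483]
orientation: [0.687, 0.726, -0.0, -0.0]
force: [1.0, -0.8, -1.1]
width: 0.0189
gripper_force: 107.7
```

```bash
python3 - <<'E'
from cap import *
o,T=st(); snap('side','s7'); capfind('s7',.03,.567)
E
```

```text
t 13.78 p [0.5562 0.2353 0.0483] closing deg 3.17 F [ 0.97 -0.84 -1.12] w 0.01887908142078941 107.72654056549072
s7 cap 61 [0.5652 0.0286] 0.0017
```

Cap at y=0.029, so 45 mm to go. After that I'll move the hook back 8 mm to the centre of the cap and lift out.

Call:
move_arm:
  commands:
    - {"offset":[0,10,0],"twist":0,"gripper":15}
    - {"offset":[-1,20,0],"twist":0,"gripper":15}
    - {"offset":[-2,30,0],"twist":0,"gripper":15}
    - {"offset":[-3,38,0],"twist":0,"gripper":15}
    - {"offset":[-3,43,0],"twist":0,"gripper":15}
    - {"offset":[-3,45,0],"twist":0,"gripper":15}
    - {"offset":[-3,45,0],"twist":0,"gripper":15}
    - {"offset":[-3,45,0],"twist":0,"gripper":15}

```text
time_s: 14.82
position: [0.5535, 0.2795, 0.0484]
orientation: [0.688, 0.726, 0.0, 0.0]
force: [0.6, 0.6, -2.4]
width: 0.0192
gripper_force: 107.7
```

Call:
move_arm:
  commands:
    - {"offset":[0,-4,0],"twist":0,"gripper":15}
    - {"offset":[0,-8,0],"twist":0,"gripper":15}
    - {"offset":[0,-8,0],"twist":0,"gripper":15}
    - {"offset":[0,-8,5],"twist":0,"gripper":15}
    - {"offset":[0,-8,15],"twist":0,"gripper":15}
    - {"offset":[0,-8,30],"twist":0,"gripper":15}
    - {"offset":[0,-8,52],"twist":0,"gripper":15}
    - {"offset":[0,-8,52],"twist":0,"gripper":15}

```text
time_s: 15.82
position: [0.5551, 0.2724, 0.103]
orientation: [0.687, 0.726, 0.003, 0.001]
force: [0.7, 0.1, -1.4]
width: 0.0194
gripper_force: 107.7
```

```bash
python3 - <<'E'
from cap import *
o,T=st(); snap('side','s8'); snap('top','t8'); capfind('s8',.073,.562); capfind('t8',.073,.562)
p=o['position'];ax=np.arctan2(T[1,1],T[0,1])-np.pi/2
for f in('t8','s8'): rod(f,p[1],p[0],ax,p[2]+.012)
E
```

```text
t 15.82 p [0.5551 0.2724 0.103 ] closing deg 3.16 F [ 0.68  0.09 -1.43] w 0.019395352005992732 107.74839162826538
s8 cap 77 [0.561  0.0744] 0.0017
t8 cap 119 [0.563  0.0764] 0.0011
t8 186 slope z [-0.0129387   0.11700975] lateral [ 0.00118866 -0.00268158]
  hook n 55 s max [0.1834 0.1894 0.1898] zmin 0.07097167719516144 l -0.004499503958655836
s8 72 slope z [-0.01769116  0.11922765] lateral [-0.0002973  -0.00309202]
  hook n 43 s max [0.1879 0.1927 0.194 ] zmin 0.07300898255586019 l -0.003612149153310496
```

Call:
move_arm:
  commands:
    - {"offset":[-10,4,5],"twist":0.01,"gripper":15}
    - {"offset":[-30,11,10],"twist":0.02,"gripper":15}
    - {"offset":[-55,20,10],"twist":0.03,"gripper":15}
    - {"offset":[-80,29,5],"twist":0.04,"gripper":15}
    - {"offset":[-94,34,0],"twist":0.05,"gripper":15}
    - {"offset":[-96,34,0],"twist":0.05,"gripper":15}
    - {"offset":[-96,34,0],"twist":0.05,"gripper":15}

```text
time_s: 16.8
position: [0.4584, 0.3052, 0.1004]
orientation: [0.669, 0.743, 0.0, 0.001]
force: [-0.2, 0.5, -0.9]
width: 0.0189
gripper_force: 107.8
```

```bash
python3 - <<'E'
from cap import *
o,T=st(); snap('top','t9'); p=o['position'];ax=np.arctan2(T[1,1],T[0,1])-np.pi/2
rod('t9',p[1],p[0],ax,p[2]+.012)
E
```

```text
t 16.8 p [0.4584 0.3052 0.1004] closing deg 5.96 F [-0.19  0.46 -0.89] w 0.01887229883064956 107.76424527168274
t9 193 slope z [-0.00618268  0.1154113 ] lateral [-0.00343708 -0.00079037]
  hook n 51 s max [0.1834 0.1899 0.1906] zmin 0.07074727515618705 l -0.0027603893844180645
```

Call:
move_arm:
  commands:
    - {"offset":[0,1,-15],"twist":0,"gripper":15}
    - {"offset":[0,1,-30],"twist":0,"gripper":15}
    - {"offset":[0,1,-45],"twist":0,"gripper":15}
    - {"offset":[0,1,-53],"twist":0,"gripper":15}
    - {"offset":[0,1,-57],"twist":0,"gripper":15}
    - {"offset":[0,1,-58],"twist":0,"gripper":15}
    - {"offset":[0,1,-58],"twist":0,"gripper":15}

```text
time_s: 17.73
position: [0.4573, 0.3065, 0.0427]
orientation: [0.669, 0.743, 0.0, -0.0]
force: [-0.9, -0.1, 1.9]
width: 0.0189
gripper_force: 108.2
```

Call:
move_arm:
  commands:
    - {"offset":[0,0,0],"twist":0,"gripper":30}
    - {"offset":[0,0,0],"twist":0,"gripper":50}
    - {"offset":[0,0,0],"twist":0,"gripper":60}
    - {"offset":[0,0,0],"twist":0,"gripper":60}
    - {"offset":[0,0,20],"twist":0,"gripper":60}
    - {"offset":[0,0,50],"twist":0,"gripper":60}
    - {"offset":[0,0,90],"twist":0,"gripper":60}
    - {"offset":[0,0,130],"twist":0,"gripper":60}

```text
time_s: 18.73
position: [0.4572, 0.3066, 0.1734]
orientation: [0.669, 0.743, -0.0, -0.0]
force: [1.0, -0.1, 0.0]
width: 0.06
gripper_force: 0.0
```

Call:
move_arm:
  commands:
    - {"offset":[-10,50,20],"twist":0,"gripper":60}
    - {"offset":[-20,90,20],"twist":0,"gripper":60}
    - {"offset":[-20,90,20],"twist":0,"gripper":60}
    - {"offset":[-20,90,20],"twist":0,"gripper":60}

```text
time_s: 19.23
position: [0.4374, 0.3957, 0.192]
orientation: [0.669, 0.743, -0.001, 0.0]
force: [0.0, -0.7, 0.3]
width: 0.06
gripper_force: 0.0
```

```bash
python3 - <<'E'
from cap import *
o,T=st(); s=snap('side','s10'); t=snap('top','t10'); capfind('s10',.074,.562); capfind('t10',.074,.562)
for f in('top0','t10'):
    c=load(f); W=cloud(c).reshape(-1,3); hs=cv2.cvtColor(c['pixels'],cv2.COLOR_RGB2HSV).reshape(-1,3)
    red=((hs[:,0]<8)|(hs[:,0]>172))&(hs[:,1]>140)&(abs(W[:,2]-.066)<.006)&(abs(W[:,0]-.46)<.04)&(abs(W[:,1]-.275)<.05); print(f,W[red].mean(0),red.sum())
    q=W[(abs(W[:,0]-(.4903-.1058*W[:,1]))<.012)&(W[:,1]>.14)&(W[:,1]<.235)&(abs(W[:,2]-.058)<.012)]; print(np.polyfit(q[:,1],q[:,0],1),np.polyfit(q[:,1],q[:,2],1))
a=t['pixels'][60:250,150:430,::-1]
cv2.imwrite('pics/e10.png',cv2.resize(a,(784,532),interpolation=3))
E
```

```text
t 19.23 p [0.4374 0.3957 0.192 ] closing deg 5.99 F [ 0.04 -0.72  0.29] w 0.060000862951960394 0.0
s10 cap 72 [0.5617 0.0747] 0.0018
t10 cap 132 [0.5629 0.0765] 0.0011
top0 [0.45913729 0.27378096 0.06502677] 232
[-0.12382408  0.49356873] [0.02712448 0.05196282]
t10 [0.45890401 0.27427809 0.06505487] 234
[-0.11772366  0.4917737 ] [0.02178125 0.05253665]
```

View pics/e10.png

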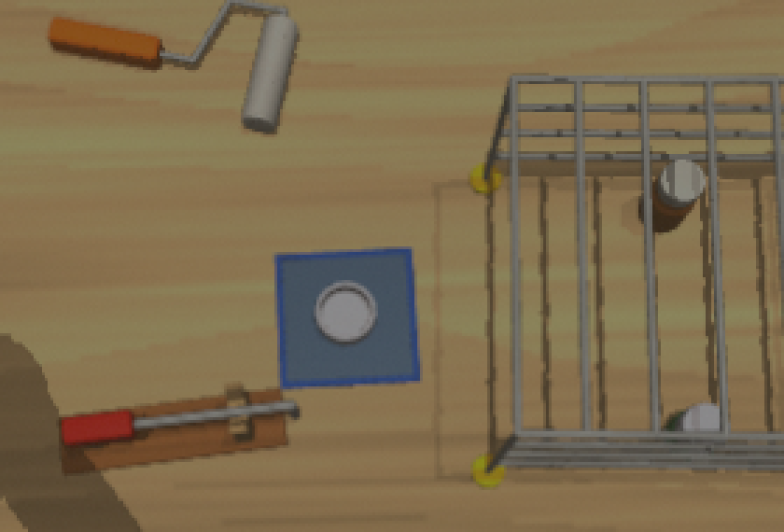

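The cap stands in the middle of the mat at (345,312). The rod lies on its rests within 1 mm of its starting place, and jar, tin and roller look unmoved, so I'm handing in.

```bash
python3 -c "
from rig import r
print(r.finish_job())"
```

```text
the job is handed in; nothing more can be done
None
```

The job is handed in: the cap stands upright in the middle of the blue mat, the rod is back on both rests about 1 mm from where it started, and the jar, tin and roller look unmoved in the last top picture. The hand-in returned no verdict, so the official result isn't known.

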